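Stand the fallen candlestick back on its inlay

TASK

The empty brass candlestick has been knocked over: without gripping or lifting it, push on it with the fingertips to tip it back up onto its base. Then push it gently along the table, upright, until its whole base stands on the round marble inlay, and leave it standing there clear of the hand. Leave the other things on the table where they are.

Things in the scene. Friction and masses are not known exactly. Their poses are not given: they have to be found in the camera images.
- candlestick: The fallen brass candlestick, empty, 0.7 kg, 120 mm tall: stem 18 mm thick, at most 25; cup 30 mm wide, 24 high. Origin: centre of the base's underside; z runs along the stem to the cup. It lies on the base's flat facing its own -x and on the cup's rim, cup end 19 degrees below level. Mass centre on its axis, under 20 mm from the underside. Upright, its base slides when pushed low (2-7 N).
- candlestick_base (a point): Centre of the upper face of its base, 16 mm from the origin along z. The base: a heavy octagonal plate 16 mm thick, 100 mm across flats, which face along the candlestick's x, y and the diagonals. Lying, its top edge is 95 mm above the table, overhanging the stem; pushed there away from the stem (fingertips 70 mm up, over the stem) it rolls over its lower edge onto its underside.
- inlay: Round pale marble inlay with a thin brass edge, 160 mm in diameter, flush with the dark wooden table top (no step, things slide over it). Origin: its centre, at table height. It lies to the left or to the right.
- dish: Bystander: blue ceramic bowl, 110 mm across, 30 mm high. Origin: centre of its underside.
- tallstick: Bystander: standing brass candlestick with a 100 mm unlit candle in it, 220 mm tall, octagonal base 90 mm across. Origin: centre of its underside.
- shortstick: Bystander: standing brass candlestick with a short 60 mm unlit candle in it, 160 mm tall, octagonal base 90 mm across. Origin: centre of its underside.
- wineglass: Bystander: stemmed wine glass, 78 mm across, 190 mm tall. Origin: centre of its underside.
- tumbler: Bystander: glass tumbler, 72 mm across, 90 mm tall. Origin: centre of its underside.
- mill: Bystander: wooden pepper mill, 56 mm across, 147 mm tall. Origin: centre of its underside.
- notebook: Bystander: closed black notebook, 154 x 104 mm, 21 mm thick. Origin: centre of its underside.
Not all that is in view belongs to the job. Leave any blue, purple or red look-alike of the candlestick alone.

How it is judged:
On the way, in this order (a step that is already met when the one before it is completed fails the run):
1. the candlestick stands upright on its base, at rest (angle between candlestick's own z axis and vertical below 0.1 rad and height (world z) of candlestick below 0.01 m and linear speed of candlestick below 0.02 m/s and angular speed of candlestick below 0.2 rad/s), for 0.2 s.
2. it stands upright on the inlay (angle between candlestick's own z axis and vertical below 0.1 rad and height (world z) of candlestick below 0.01 m and horizontal distance between candlestick and inlay below 0.028 m), for 0.2 s.
At the end, for the whole second after the job is handed in: The candlestick stands upright (within 0.1 rad) on the table, at rest, the centre of its base within 28 mm of the centre of the inlay (its base wholly on the inlay to about 2 mm) (all of step 2 and linear speed of candlestick below 0.02 m/s and angular speed of candlestick below 0.2 rad/s); the robot touches nothing.
It fails at once if the candlestick is lifted off the table (height (world z) of candlestick above 0.075 m or (angle between candlestick's own z axis and vertical below 0.8 rad and height (world z) of candlestick above 0.055 m) or (angle between candlestick's own z axis and vertical below 0.3 rad and height (world z) of candlestick above 0.03 m)).
It fails at once if the candlestick is gripped or pushed with more than 35 N (contact force between the fingers and candlestick above 35 N).
It fails at once if one of the other things is pushed aside (over 25 mm) (distance of any of dish, tallstick, shortstick, wineglass, tumbler, mill, notebook from where it was at the start of the episode above 0.025 m).
It fails at once if one of the other things is tipped (over 0.35 rad) (angle between any of dish, tallstick, shortstick, wineglass, tumbler, mill, notebook's own z axis and vertical above 0.35 rad).
It also fails if it takes over 64 s, if anything falls off the work surface, if the arm or the gripper's body presses on something with over 40 N, if the wrist force passes 120 N, or if a joint passes its speed limit or range.

ROBOT

A 6-joint arm with a two-finger parallel gripper is mounted at the origin on the work surface. World frame = base frame: x ahead of the robot, y to its left, z up, the work surface at z = 0. Lengths are in m, angles in rad, forces in N, time in s.
With the tool pointing down it reaches from about 0.35 to 0.725 m from the base axis. Payload 6 kg.
Tool frame: the origin (TCP) lies midway between the tips of the shut fingers; the grasp point (between the pads) lies 19 mm behind it; z points along the fingers, y is the line along which they close (so a half turn about z gives the same grasp; the last joint's range is limited). The gripper opens to 85 mm and grips with 20 to 120 N. Pads are 22 mm wide; open, the fingers measure 114 mm over their backs; the gripper's body (76 mm by 85 mm) begins 54 mm behind the grasp point. The pads swing forward as they close: fully open they stand 13 mm farther back than shut.
Start: joints at [-0.943, 0.04, 0.085, 0, -1.615, -0.334], TCP at [0.174, -0.574, 0.231] pointing down, gripper open.
Joint ranges: [-2.56, 2.56], [-1.29, 2.01], [-1.08, 1.49], [-3.29, 1.98], [-2.81, -0.18], [-2.99, 2.99]. Speed limits (rad/s): [2.57, 2.57, 3.01, 3.14, 3.14, 3.14].

INTERFACE

Orientations are given as a unit quaternion [w, x, y, z].
In Python, from cell import bot, read_camera, camera_info, job gives the robot as it stands. The module is installed in compiled form; this text tells all that it offers.
- The arm moves only by the tool jog_arm, never from a script. Its argument "series" is a list of rows, each a list of 3 entries, a list of its own where there are three numbers: the shift along the tool's x, y, z in m, then the turn, a rotation vector about the tool's x, y, z in rad, then the finger opening in m, from 0 to 0.0854. A call has 1 to 8 rows; each row shifts and turns the commanded pose from where the row before left it, along the tool's axes as they then stand; what a row does not reach is not made up. A row lasts 1/10 s, in which the tool goes at most 50 mm and 8.59 degrees, less where a joint would pass 70% of its speed; a pose out of reach is approached as far as the arm can. A call is refused whole if a number of a shift passes 0.05 or a number of a turn 0.15, either way. A call with a gripper value outside its range is refused whole. The fingers move at their own pace and stop on an object; "squeeze" is the grip in N (left out, the last holds). Time passes only in rows, so rows that do not move let the fingers close. It gives the time, the measured TCP pose, the force and the opening at its end, in the units of the state.
- bot.sense(): the state, without advancing time (a new reading comes with each control period).
- read_camera(name): name is "scene" or "side" or "wrist"; returns (picture, depth): 400x640x3 uint8, blue, green, red; 400x640 float32, m along the optical axis (not along the pixel's ray), 0 where there is no reading.
- camera_info(name): a dict with "camera_matrix" (3x3 intrinsics, pixels), "T" (4x4, takes a point from camera to world coordinates). Camera axes: x right, y down, z forward; pixel columns grow to the right and rows downward; lengths in m; the calibration is good to about 2 mm. A picture is of the moment at which its call begins: read the wrist's pose just before it. camera_info takes no time and is no camera call; for the wrist camera it gives the pose at the moment of the call.
- job.close_job(): hands the job in, once; it reports no verdict.
The state is a dict: "t": time; "qpos": joint angles; "joint_velocities": joint speeds; "joint_torque": joint torques, N m; "eef_pos": TCP position; "tool_rot": TCP orientation; "wrist_force": force on the tool from outside, world axes, zero at the start; "wrist_torque": the same for the moment, N m; "width": finger opening in m.
Only numpy, scipy, OpenCV 4.12 (cv2) and the standard library are available. Lean on these libraries where they do the work, as an engineer would, in place of code of your own. Each camera call takes 0.05 s, during which the arm holds its last target. There are 200 camera calls.

## Working session

There is one attempt and no reset: what is moved stays moved. The work goes in short steps, Python scripts to look and compute and a tool call to move; the robot and the scene stay as the last step left them, time stands still between calls to the robot, and variables do not carry over. Pictures are saved under pics/ and viewed, on a budget of 10 in all, crops included, one or two more only if the job needs it, and the job is handed in when it is done.

Besides the shell and the picture viewer there is one more tool, called after ">>>" as a command line: name --argument value ..., lists and objects as JSON in quotes. jog_arm: Moves the arm, as the interface text tells. Its arguments: {"type":"object","properties":{"series":{"type":"array","items":{"type":"array"}},"squeeze":{"type":"number"}},"required":["series"]}

```bash
mkdir -p pics; python3 - <<'E'
from cell import bot, read_camera, camera_info
import cv2,numpy as np
for n in("scene","side"):
    p,d=read_camera(n); cv2.imwrite(f"pics/{n}0.png",p); np.savez(f"{n}0.npz",p=p,d=d,K=camera_info(n)["camera_matrix"],T=camera_info(n)["T"])
    print(n,np.round(camera_info(n)["T"],3).tolist(),camera_info(n)["camera_matrix"].tolist())
s=bot.sense();print(s)
E
```

```text
scene [[0.882, 0.35, -0.315, 1.087], [0.471, -0.655, 0.591, -0.948], [0.001, -0.67, -0.742, 1.245], [0.0, 0.0, 0.0, 1.0]] [[467.1250924472406, 0.0, 324.5672477195909], [0.0, 467.1250924472406, 200.39713560871937], [0.0, 0.0, 1.0]]
side [[-0.964, -0.146, 0.221, 0.282], [-0.264, 0.591, -0.762, 0.994], [-0.019, -0.793, -0.609, 0.871], [0.0, 0.0, 0.0, 1.0]] [[451.5773490090752, 0.0, 319.87941765995], [0.0, 451.5773490090752, 195.48030377279082], [0.0, 0.0, 1.0]]
{'t': 0.1, 'qpos': array([-9.43294278e-01,  4.07755166e-02,  8.38942516e-02, -3.96882141e-04,
       -1.61549734e+00, -3.33710745e-01]), 'joint_velocities': array([-6.51357692e-04, -2.98481615e-03,  3.07150670e-03,  2.34662052e-03,
       -2.71564037e-04,  9.67207831e-05]), 'joint_torque': array([-6.10419520e-03, -3.69342649e+01,  3.48282909e+01,  6.95181772e+00,
       -4.56102047e-03,  6.60865624e-06]), 'eef_pos': array([ 0.17373565, -0.57398542,  0.23035845]), 'tool_rot': array([-1.89966277e-04, -1.46376496e-01,  9.89228617e-01,  7.93169456e-04]), 'wrist_force': array([-0.27249861, -0.14228618,  0.9602639 ]), 'wrist_torque': array([ 0.0009875 , -0.06508234,  0.00198482]), 'width': 0.08535203996775903}
```

View pics/scene0.png

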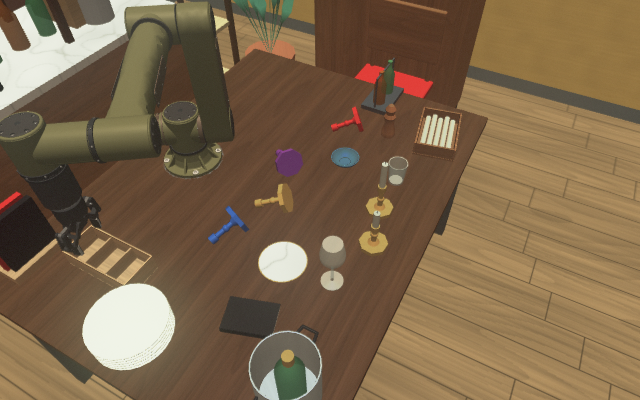

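View pics/side0.png

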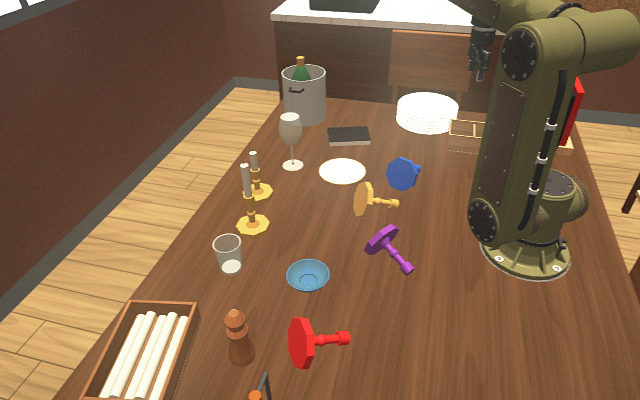

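The picture shows these candidates in the scene view: brass fallen stick (275,198), blue (228,226), purple (289,162) and red (348,121) look-alikes, and standing brass sticks (379,206) and (373,240). I choose the brass one lying at (275,198). The inlay is the pale disc at (283,262); the white plate stack at (128,325) is not it.

```bash
cat > h.py <<'E'
import numpy as np,cv2
def cloud(d,K,T):
    v,u=np.mgrid[:d.shape[0],:d.shape[1]]
    P=np.stack([(u-K[0,2])*d/K[0,0],(v-K[1,2])*d/K[1,1],d,np.ones_like(d)],-1)@np.asarray(T).T
    return P[...,:3]
def comp(mask,u,v):
    n,l,_,_=cv2.connectedComponentsWithStats(mask.astype(np.uint8)); return l==l[v,u]
def hsv(p): return cv2.cvtColor(p,cv2.COLOR_BGR2HSV)
E
python3 - <<'E'
from h import *
for n,seed,inl,oth in(("scene",(287,200),(283,265),dict(blue=(240,215),purple=(290,162),dish=(345,157),s1=(373,243),s2=(379,210),nb=(250,317),glass=(331,281))),("side",(362,198),(342,171),dict(blue=(403,174),purple=(380,240),dish=(307,280),s1=(253,226),s2=(260,193),nb=(349,135)))):
    z=np.load(n+"0.npz");p,d,K,T=z['p'],z['d'],z['K'],z['T'];C=cloud(d,K,T);H=hsv(p)
    print(n,H[seed[1],seed[0]],H[inl[1],inl[0]])
    m=(H[...,0]>10)&(H[...,0]<32)&(H[...,1]>110)&(H[...,2]>110)&(d>0)&(C[...,2]>.004)&(C[...,2]<.12)
    m=comp(m,*seed); Q=C[m]; print("brass",m.sum(),Q.min(0).round(3),Q.max(0).round(3))
    np.save(n+"_b.npy",Q)
    hi=Q[Q[:,2]>.085];print(" top edge mean",hi.mean(0).round(3),len(hi), "pca",)
    w=(H[...,1]<60)&(H[...,2]>180);w=comp(w,*inl);c,_=cv2.findContours(w.astype(np.uint8),0,1);c=max(c,key=len)[:,0]
    # rays to z=0
    R=np.c_[(c[:,0]-K[0,2])/K[0,0],(c[:,1]-K[1,2])/K[1,1],np.ones(len(c))]@T[:3,:3].T
    X=T[:3,3]-R*(T[2,3]/R[:,2:]);print(" inlay",cv2.minEnclosingCircle(X[:,:2].astype(np.float32)),((X.min(0)+X.max(0))/2).round(3))
    for k,(u,v) in oth.items(): print("  ",k,C[v,u].round(3))
    # stem and axis
    cv2.imwrite(f"pics/m_{n}.png",np.where(m[...,None]|w[...,None],p,p//3))
    st=Q[Q[:,2]<.06]; 
    print(" lowz per-slice");
    for a in np.arange(.005,.1,.01):
        s=Q[abs(Q[:,2]-a)<.005]; 
        if len(s): print("  ",a.round(3),len(s),s.mean(0).round(3),s.min(0).round(3),s.max(0).round(3))
E
python3 -c "
import cv2
p=cv2.imread('pics/scene0.png')[140:290,190:410];cv2.imwrite('pics/c1.png',cv2.resize(p,None,fx=3.5,fy=3.5,interpolation=cv2.INTER_CUBIC))"
```

```text
scene [ 17 140 137] [ 38  13 234]
brass 471 [ 0.337 -0.108  0.004] [0.487 0.03  0.105]
 top edge mean [ 0.445 -0.061  0.094] 88 pca
 inlay ((0.561360776424408, -0.25036904215812683), 0.07705429196357727) [ 0.561 -0.25   0.   ]
   blue [ 0.33  -0.156  0.   ]
   purple [0.382 0.103 0.061]
   dish [0.525 0.274 0.01 ]
   s1 [ 0.797 -0.069  0.029]
   s2 [0.754 0.078 0.019]
   nb [ 0.591 -0.474  0.022]
   glass [ 0.736 -0.248  0.006]
 lowz per-slice
   0.005 12 [ 0.437 -0.035  0.007] [ 0.337 -0.078  0.004] [0.481 0.03  0.01 ]
   0.015 21 [ 0.439 -0.058  0.016] [ 0.367 -0.107  0.011] [ 0.484 -0.012  0.02 ]
   0.025 60 [ 0.417 -0.07   0.025] [ 0.354 -0.108  0.02 ] [0.485 0.    0.03 ]
   0.035 85 [ 0.413 -0.073  0.035] [ 0.356 -0.104  0.03 ] [0.487 0.001 0.04 ]
   0.045 69 [ 0.44  -0.062  0.045] [ 0.395 -0.09   0.04 ] [ 0.484 -0.003  0.05 ]
   0.055 33 [ 0.454 -0.043  0.055] [ 0.42  -0.086  0.05 ] [ 0.479 -0.001  0.06 ]
   0.065 36 [ 0.458 -0.054  0.065] [ 0.432 -0.099  0.06 ] [ 0.481 -0.001  0.07 ]
   0.075 46 [ 0.458 -0.068  0.075] [ 0.435 -0.1    0.07 ] [ 0.474 -0.011  0.08 ]
   0.085 41 [
[... 665 characters left out ...]
5 -0.05   0.015] [ 0.353 -0.08   0.01 ] [ 0.486 -0.009  0.02 ]
   0.025 119 [ 0.407 -0.062  0.026] [ 0.351 -0.098  0.02 ] [ 0.487 -0.001  0.03 ]
   0.035 132 [ 0.425 -0.051  0.035] [ 0.361 -0.092  0.03 ] [0.487 0.005 0.04 ]
   0.045 93 [ 0.44  -0.041  0.045] [ 0.401 -0.088  0.04 ] [0.484 0.005 0.05 ]
   0.055 65 [ 0.454 -0.036  0.055] [ 0.423 -0.087  0.05 ] [0.481 0.003 0.06 ]
   0.065 70 [ 0.449 -0.034  0.065] [ 0.421 -0.089  0.06 ] [0.478 0.003 0.07 ]
   0.075 66 [ 0.444 -0.034  0.075] [ 0.421 -0.088  0.07 ] [ 0.476 -0.001  0.08 ]
   0.085 66 [ 0.441 -0.036  0.085] [ 0.423 -0.081  0.08 ] [ 0.468 -0.007  0.09 ]
   0.095 76 [ 0.44  -0.048  0.095] [ 0.424 -0.071  0.09 ] [ 0.457 -0.023  0.1  ]
```

View pics/c1.png

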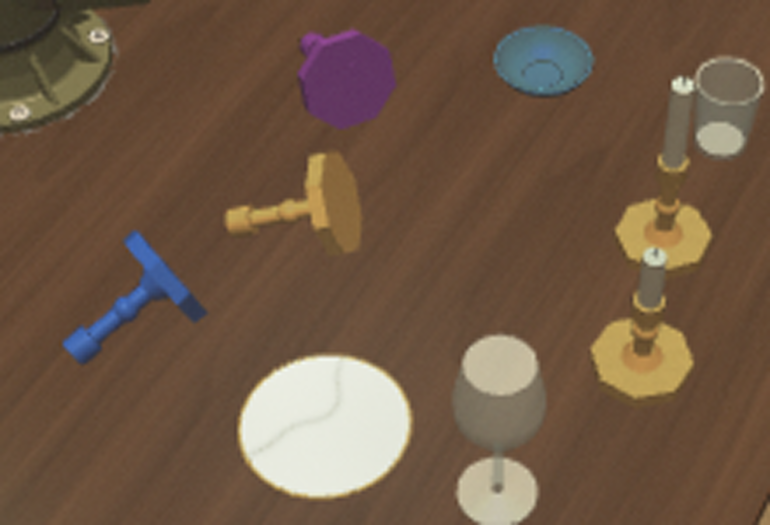

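The picture confirms the fallen brass stick: base at about (335,200) in the crop, cup at (240,218), lying toward the robot. Next I fit its axis.

```bash
python3 - <<'E'
from h import *
Q=[np.load(n+"_b.npy") for n in("scene","side")]
for q in Q+[np.vstack(Q)]:
    q=q[(q[:,1]>-.12)]
    st=q[(q[:,0]<.42)&(q[:,2]>.015)&(q[:,2]<.055)]
    # stem centre per x slice
    c=[]
    for x in np.arange(.355,.42,.01):
        s=st[abs(st[:,0]-x)<.005]
        if len(s)>4:c.append([x,(s[:,1].min()+s[:,1].max())/2,s[:,2].max()])
    c=np.array(c);print(c.round(3).tolist(),np.polyfit(c[:,0],c[:,1],1))
    top=q[(q[:,2]>.09)&(q[:,0]<.44)];
    b=q[q[:,0]>.425]
    print("base rect",cv2.minAreaRect(b[:,:2].astype(np.float32)), cv2.fitLine(b[:,:2].astype(np.float32),cv2.DIST_HUBER,0,.01,.01).ravel())
E
```

```text
[[0.355, -0.094, 0.033], [0.365, -0.093, 0.034], [0.375, -0.09, 0.037], [0.385, -0.09, 0.038], [0.395, -0.081, 0.04], [0.405, -0.075, 0.046], [0.415, -0.07, 0.05]] [ 0.40624249 -0.2411654 ]
base rect ((0.45237240195274353, -0.04923904314637184), (0.058954622596502304, 0.10262783616781235), 7.212916374206543) [ 0.31784773 -0.94814175  0.45997557 -0.06435293]
[[0.355, -0.088, 0.029], [0.365, -0.084, 0.034], [0.375, -0.081, 0.034], [0.385, -0.077, 0.036], [0.395, -0.07, 0.039], [0.405, -0.064, 0.048], [0.415, -0.059, 0.047]] [ 0.48608046 -0.26180372]
base rect ((0.450346976518631, -0.04658868908882141), (0.05297620967030525, 0.10530610382556915), 25.02757453918457) [ 0.4940615  -0.86942697  0.45249537 -0.0368648 ]
[[0.355, -0.091, 0.033], [0.365, -0.089, 0.034], [0.375, -0.087, 0.037], [0.385, -0.085, 0.038], [0.395, -0.075, 0.04], [0.405, -0.07, 0.048], [0.415, -0.068, 0.05]] [ 0.4254286  -0.24438327]
base rect ((0.4503745436668396, -0.04753134399652481), (0.05907260999083519, 0.10817961394786835), 12.502986907958984) [ 0.45819753 -0.8888504   0.4451514  -0.02382416]
```

>>> jog_arm --series '[[[-0.025,0.03,0],[0,0,0],0.06],[[-0.025,0.03,0],[0,0,0],0.06],[[-0.025,0.03,0],[0,0,0],0.06],[[-0.025,0.03,0],[0,0,0],0.06],[[-0.025,0.03,0],[0,0,0],0.06],[[-0.025,0.03,0],[0,0,0],0.06],[[-0.025,0.03,0],[0,0,0],0.06],[[-0.025,0.03,0],[0,0,0],0.06]]'

```text
t: 0.9
eef_pos: [0.2958, -0.2851, 0.231]
tool_rot: [0.0, -0.146, 0.989, 0.0]
wrist_force: [0.1, -0.8, 0.5]
width: 0.0601
```

>>> jog_arm --series '[[[-0.025,0.03,0],[0,0,0],0.06],[[-0.025,0.03,0],[0,0,0],0.06],[[-0.025,0.03,0],[0,0,0],0.06],[[-0.025,0.03,0],[0,0,0],0.06],[[-0.025,0.025,0],[0,0,0],0.06],[[0,0,0],[0,0,-0.125],0.06],[[0,0,0],[0,0,0],0.06]]'

```text
t: 1.6
eef_pos: [0.3734, -0.1108, 0.2309]
tool_rot: [-0.0, -0.21, 0.978, 0.0]
wrist_force: [-0.2, -0.4, 0.0]
width: 0.0601
```

```bash
cat >> h.py <<'E'
from scipy.spatial.transform import Rotation as Rn
def Rt(s): return Rn.from_quat(np.roll(s['tool_rot'],-1)).as_matrix()
def rel(s,target): return (Rt(s).T@(np.array(target)-s['eef_pos'])).round(4)
E
python3 - <<'E'
from h import *
from cell import *
s=bot.sense();R=Rt(s);print(s['t'],s['eef_pos'].round(4),np.degrees(np.arctan2(R[1,0],R[0,0])),R[:,2].round(3),s['width'],s['wrist_force'].round(2),s['qpos'].round(2)); print(rel(s,[.399,-.072,.065]))
i=camera_info("wrist");p,d=read_camera("wrist");C=cloud(d,i["camera_matrix"],i["T"]);cv2.imwrite("pics/w1.png",p)
H=hsv(p);m=(H[...,0]>10)&(H[...,0]<32)&(H[...,1]>110)&(H[...,2]>90)&(C[...,2]>.006)&(C[...,2]<.12)&(d>0)
np.savez("w1.npz",p=p,C=C,m=m)
Q=C[m];Q=Q[(abs(Q[:,0]-.42)<.1)&(abs(Q[:,1]+.06)<.08)]
print(len(Q),Q.min(0),Q.max(0))
hi=Q[Q[:,2]>.088];print("hi",hi.mean(0).round(3),cv2.minAreaRect(hi[:,:2].astype(np.float32)))
st=Q[(Q[:,0]<.42)&(Q[:,2]<.055)];print("stem",cv2.fitLine(st[:,:2].astype(np.float32),cv2.DIST_HUBER,0,.01,.01).ravel())
E
```

```text
1.6 [ 0.3734 -0.1108  0.2309] -155.7906714089325 [-0.001  0.    -1.   ] 0.060094573427889326 [-0.23 -0.4   0.03] [ 0.24 -0.55 -0.4  -0.   -1.72 -1.39]
[-0.0393  0.0248  0.1659]
3478 [ 0.35245765 -0.10660112  0.00977449] [ 0.47725031 -0.00486228  0.09995037]
hi [ 0.441 -0.055  0.095] ((0.4418622851371765, -0.05440864711999893), (0.018287762999534607, 0.06330498307943344), 25.60956573486328)
stem [ 0.89385295  0.4483602   0.38544828 -0.08161619]
```

View pics/w1.png

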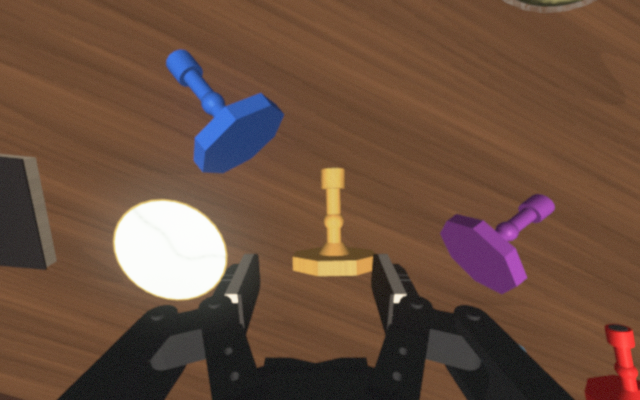

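The wrist picture shows the brass stick at (333,225), cup at the far side near the base of the robot. The hand is aligned with its axis. Now I go over the stem, straddling it, and then down.

>>> jog_arm --series '[[[0,0,0],[0,0,-0.035],0.06],[[-0.024,0.01,0.02],[0,0,0],0.06],[[-0.024,0.011,0.02],[0,0,0],0.06],[[0,0,0.04],[0,0,0],0.06],[[0,0,0.04],[0,0,0],0.06],[[0,0,0.025],[0,0,0],0.06],[[0,0,0.02],[0,0,0],0.06],[[0,0,0],[0,0,0],0.06]]'

```text
t: 2.45
eef_pos: [0.4052, -0.0727, 0.0633]
tool_rot: [-0.003, -0.223, 0.975, 0.0]
wrist_force: [-0.7, -0.5, -0.4]
width: 0.0599
```

>>> jog_arm --series '[[[-0.008,0,0],[0,0,0],0.06],[[-0.008,0,0],[0,0,0],0.06],[[-0.005,0,0],[0,0,0],0.06],[[-0.005,0,0],[0,0,0],0.06],[[-0.005,0,0],[0,0,0],0.06],[[-0.005,0,0],[0,0,0],0.06],[[-0.005,0,0],[0,0,0],0.06]]'

```text
t: 3.15
eef_pos: [0.4446, -0.0535, 0.0663]
tool_rot: [0.0, -0.225, 0.974, 0.0]
wrist_force: [-0.4, -1.1, -0.1]
width: 0.0602
```

```bash
cat > side.py <<'E'
import sys
from h import *
from cell import *
n=sys.argv[1]
for c in sys.argv[2:]:
    p,d=read_camera(c);i=camera_info(c);C=cloud(d,i["camera_matrix"],i["T"]);H=hsv(p)
    m=(H[...,0]>10)&(H[...,0]<32)&(H[...,1]>110)&(H[...,2]>90)&(C[...,2]>.004)&(C[...,2]<.14)&(d>0)&(C[...,0]>.3)&(C[...,0]<.68)&(C[...,1]<.1)&(C[...,1]>-.35)
    m=cv2.morphologyEx(m.astype(np.uint8),cv2.MORPH_OPEN,np.ones((2,2)))>0
    Q=C[m];Q=Q[np.linalg.norm(Q[:,:2]-np.median(Q[:,:2],0),axis=1)<.15]
    print(c,len(Q),Q.min(0).round(3),Q.max(0).round(3))
    for a in np.arange(.01,.13,.02):
        s=Q[abs(Q[:,2]-a)<.01]
        if len(s):print("  ",a.round(2),len(s),s.mean(0).round(3),s.min(0).round(3)[:2],s.max(0).round(3)[:2])
    b=Q[(Q[:,2]>.012)&(Q[:,2]<.021)]
    if len(b):print("  plate",cv2.minEnclosingCircle(b[:,:2].astype(np.float32)))
    u,v=(300,190) if c=="side" else (290,210)
    cv2.imwrite(f"pics/{c}{n}.png",cv2.resize(p[v-90:v+90,u-130:u+130] if c!="side" else p[90:270,250:510],None,fx=2.5,fy=2.5))
s=bot.sense();print(s['t'],s['eef_pos'].round(4),s['wrist_force'].round(2))
E
python3 side.py 1 side
```

```text
side 635 [ 0.358 -0.172 -0.004] [0.487 0.008 0.107]
   0.01 55 [ 0.443 -0.061  0.007] [ 0.358 -0.172] [ 0.483 -0.005]
   0.03 81 [ 0.443 -0.034  0.032] [ 0.36 -0.08] [0.485 0.007]
   0.05 223 [ 0.417 -0.049  0.05 ] [ 0.358 -0.089] [0.487 0.008]
   0.07 101 [ 0.456 -0.022  0.071] [ 0.434 -0.084] [0.487 0.005]
   0.09 124 [ 0.454 -0.028  0.091] [ 0.435 -0.078] [ 0.48  -0.003]
   0.11 22 [ 0.458 -0.037  0.101] [ 0.436 -0.055] [ 0.472 -0.014]
  plate ((0.46539294719696045, -0.030993640422821045), 0.031427815556526184)
3.2 [ 0.445  -0.0532  0.0662] [-0.23  1.13  0.91]
```

View pics/side1.png

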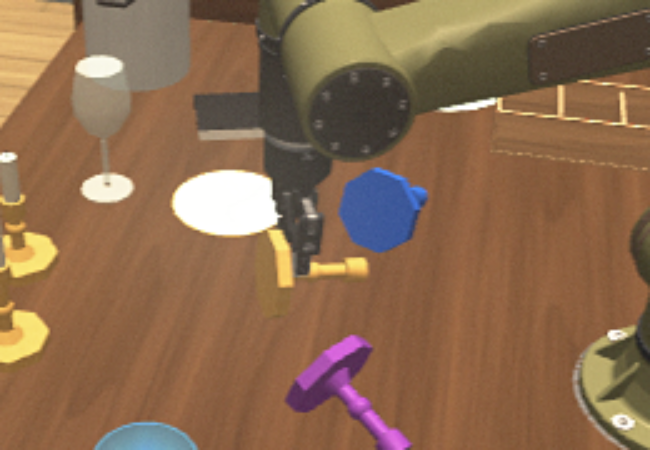

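The crop shows the stem at (340,268) now lifted to level and the base nearly vertical at (275,275), with the fingers on its stem side. I continue.

>>> jog_arm --series '[[[-0.005,0,0],[0,0,0],0.06],[[-0.005,0,0],[0,0,0],0.06],[[-0.005,0,-0.002],[0,0,0],0.06],[[-0.005,0,-0.002],[0,0,0],0.06],[[-0.004,0,-0.002],[0,0,0],0.06],[[-0.004,0,0],[0,0,0],0.06],[[0,0,0],[0,0,0],0.06]]'

```text
t: 3.9
eef_pos: [0.4699, -0.0412, 0.0725]
tool_rot: [0.0, -0.225, 0.974, 0.0]
wrist_force: [-0.1, 0.3, -0.1]
width: 0.0599
```

```bash
python3 side.py 2 side
```

```text
side 448 [ 0.377 -0.17  -0.004] [0.509 0.017 0.101]
   0.01 17 [ 0.437 -0.106  0.002] [ 0.387 -0.157] [ 0.502 -0.008]
   0.03 17 [0.455 0.008 0.035] [0.449 0.003] [0.463 0.012]
   0.05 47 [ 0.459 -0.005  0.051] [ 0.431 -0.048] [0.486 0.017]
   0.07 169 [ 0.434 -0.036  0.071] [ 0.377 -0.073] [0.492 0.016]
   0.09 148 [ 0.452 -0.031  0.09 ] [ 0.38  -0.077] [0.502 0.006]
   0.11 7 [ 0.485 -0.023  0.101] [ 0.478 -0.037] [ 0.493 -0.011]
3.95 [ 0.4696 -0.0413  0.0723] [-1.61  0.14  0.64]
```

>>> jog_arm --series '[[[-0.004,0,-0.001],[0,0,0],0.06],[[-0.004,0,-0.001],[0,0,0],0.06],[[-0.004,0,-0.001],[0,0,0],0.06],[[-0.004,0,-0.001],[0,0,0],0.06],[[0,0,0],[0,0,0],0.06],[[0,0,0],[0,0,0],0.06],[[0,0,0],[0,0,0],0.06]]'

```text
t: 4.65
eef_pos: [0.4836, -0.0345, 0.0762]
tool_rot: [-0.0, -0.225, 0.974, 0.0]
wrist_force: [-0.0, -0.4, 1.5]
width: 0.06
```

```bash
python3 side.py 3 side scene
```

```text
side 827 [ 0.468 -0.147 -0.005] [0.571 0.042 0.121]
   0.01 594 [ 0.518 -0.001  0.014] [ 0.468 -0.133] [0.571 0.042]
   0.03 68 [ 0.521 -0.005  0.027] [ 0.489 -0.037] [0.538 0.027]
   0.05 32 [ 0.521 -0.005  0.05 ] [ 0.512 -0.014] [ 0.532 -0.001]
   0.07 35 [ 0.521 -0.006  0.068] [ 0.512 -0.018] [ 0.529 -0.   ]
   0.09 26 [ 0.52  -0.005  0.09 ] [ 0.51  -0.012] [0.532 0.001]
   0.11 51 [ 0.52  -0.002  0.11 ] [ 0.509 -0.011] [0.532 0.005]
  plate ((0.5230429768562317, -0.011119935661554337), 0.05359657481312752)
scene 623 [ 0.475 -0.07  -0.006] [0.579 0.085 0.121]
   0.01 421 [ 0.532 -0.024  0.014] [ 0.475 -0.07 ] [0.579 0.078]
   0.03 81 [ 0.53  -0.023  0.025] [ 0.488 -0.059] [0.568 0.019]
   0.05 22 [ 0.525 -0.023  0.053] [ 0.51 -0.03] [ 0.536 -0.011]
   0.07 24 [ 0.528 -0.022  0.069] [ 0.518 -0.028] [ 0.535 -0.01 ]
   0.09 12 [ 0.528 -0.023  0.09 ] [ 0.517 -0.028] [ 0.533 -0.018]
   0.11 32 [ 0.53  -0.025  0.108] [ 0.518 -0.033] [ 0.54  -0.012]
  plate ((0.5262613892555237, -0.0187506303191185), 0.052657026797533035)
4.75 [ 0.4836 -0.0345  0.0763] [ 0.76  0.2  -0.15]
```

View pics/side3.png

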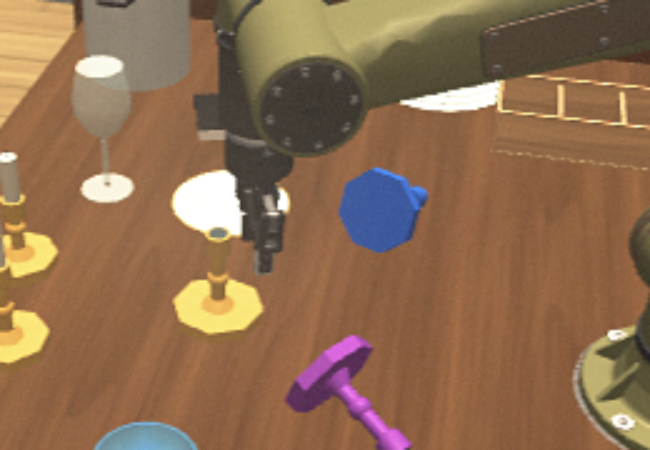

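The crop shows the candlestick standing upright at (218,290), hand clear beside it. I back off, rise and turn towards the far (+y) side.

>>> jog_arm --series '[[[0.03,0,0],[0,0,0],0.05],[[0.01,0,-0.04],[0,0,0],0.05],[[0,0,-0.05],[0,0,0],0.05],[[0,0,-0.04],[0,0,-0.14],0.05],[[0,0,0],[0,0,-0.14],0.05],[[0,0,0],[0,0,-0.14],0.05],[[0,0,0],[0,0,-0.14],0.05],[[0,0,0],[0,0,-0.14],0.05]]'

```text
t: 5.55
eef_pos: [0.4476, -0.052, 0.2064]
tool_rot: [0.0, -0.548, 0.837, 0.0]
wrist_force: [-0.8, 0.3, -0.2]
width: 0.0502
```

>>> jog_arm --series '[[[0,0,0],[0,0,-0.14],0.05],[[0,0,0],[0,0,-0.14],0.05],[[0,0,0],[0,0,-0.14],0.05],[[0,0,0],[0,0,-0.14],0.05],[[0,0,0],[0,0,0],0.05]]'

```text
t: 6.05
eef_pos: [0.4476, -0.052, 0.2063]
tool_rot: [-0.0, 0.756, -0.654, -0.0]
wrist_force: [-0.0, -0.5, 0.2]
width: 0.0499
```

```bash
cat > oct.py <<'E'
import sys
from h import *
from cell import *
s=bot.sense();R=Rt(s);i=camera_info("wrist");p,d=read_camera("wrist");K,T=i["camera_matrix"],np.array(i["T"]);C=cloud(d,K,T);H=hsv(p)
print(s['t'],s['eef_pos'].round(4),np.degrees(np.arctan2(R[1,0],R[0,0])).round(1),R[:,2].round(2),s['width'],"cam in tool",(R.T@(T[:3,3]-s['eef_pos'])).round(3))
m=(H[...,0]>10)&(H[...,0]<32)&(H[...,1]>90)&(H[...,2]>70)&(d>0)&(abs(C[...,2]-.014)<.009)&(C[...,0]>.3)&(C[...,0]<.66)&(C[...,1]<.1)&(C[...,1]>-.33)
n,l,st,_=cv2.connectedComponentsWithStats(m.astype(np.uint8));m=l==1+np.argmax(st[1:,4])
v,u=np.nonzero(m);h=cv2.convexHull(np.c_[u,v].astype(np.int32))[:,0]
r=np.c_[(h[:,0]-K[0,2])/K[0,0],(h[:,1]-K[1,2])/K[1,1],np.ones(len(h))]@T[:3,:3].T
X=(T[:3,3]+r*((.016-T[2,3])/r[:,2:]))[:,:2]
c,rad=cv2.minEnclosingCircle(X.astype(np.float32));print("pts",len(u),"circle",np.round(c,4),round(rad,4), "rows",v.min(),v.max(),u.min(),u.max())
e=np.roll(X,-1,0)-X;L=np.linalg.norm(e,axis=1);a=np.arctan2(e[:,1],e[:,0])
print("flat normal mod45",np.degrees(np.angle((L**2*np.exp(8j*a)).sum())/8).round(1))
w=(H[...,1]<60)&(H[...,2]>150)&(abs(C[...,2])<.01)
if w.any():
    n,l,st,_=cv2.connectedComponentsWithStats(w.astype(np.uint8));w=l==1+np.argmax(st[1:,4]);v,u=np.nonzero(w);Q=C[w];print("inlay",cv2.minEnclosingCircle(cv2.convexHull(Q[:,:2].astype(np.float32))),w.sum(),v.min(),v.max(),u.min(),u.max())
cv2.imwrite(f"pics/o{sys.argv[1]}.png",p)
E
python3 oct.py 1
```

```text
6.05 [ 0.4476 -0.052   0.2063] -81.7 [ 0.  0. -1.] 0.04988521340953608 cam in tool [ 0.083 -0.001 -0.142]
pts 4512 circle [ 0.5238 -0.0156] 0.0545 rows 155 241 202 293
flat normal mod45 -20.8
inlay ((0.5596024394035339, -0.21998602151870728), 0.07066680490970612) 5261 0 52 160 300
```

>>> jog_arm --series '[[[-0.0275,-0.02,0],[0,0,0.07],0.05],[[-0.0275,-0.02,0],[0,0,0],0.05],[[-0.0275,-0.02,0],[0,0,0],0.05],[[-0.0275,-0.02,0],[0,0,0],0.05],[[0,0,0],[0,0.125,0],0.05],[[0,0,0],[0,0.125,0],0.05],[[0,0,0],[0,0,0],0.05]]'

```text
t: 6.8
eef_pos: [0.5169, 0.0662, 0.2041]
tool_rot: [0.088, 0.727, -0.675, 0.093]
wrist_force: [0.4, 0.6, -1.5]
width: 0.05
```

```bash
python3 oct.py 2; python3 -c "
from h import *
from cell import bot
print(rel(bot.sense(),[.5106,.0684,.01]))"
```

```text
6.8 [0.5169 0.0662 0.2041] -85.8 [ 0.02 -0.25 -0.97] 0.04997907944409014 cam in tool [ 0.083 -0.001 -0.142]
pts 4896 circle [ 0.5244 -0.0144] 0.0538 rows 105 197 268 360
flat normal mod45 -18.9
inlay ((0.5602787733078003, -0.18993180990219116), 0.04781499132514) 871 0 15 254 335
[-0.0513  0.0057  0.1878]
```

View pics/o2.png

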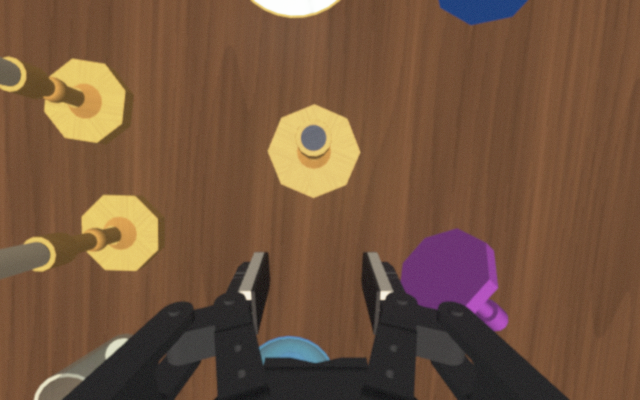

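The picture shows the candlestick base at (314,150) with a vertex pointing down at (314,197), midway between the fingers, and the inlay at the top (295,5). The way down is free.

>>> jog_arm --series '[[[-0.0103,0.0011,0.038],[0,0,0],0.05],[[-0.0103,0.0011,0.038],[0,0,0],0.05],[[-0.0103,0.0011,0.038],[0,0,0],0.05],[[-0.0103,0.0012,0.038],[0,0,0],0.05],[[-0.006,0.0007,0.023],[0,0,0],0.05],[[-0.0025,0,0.0095],[0,0,0],0.05],[[0,0,0],[0,0,0],0.05]]'

```text
t: 7.55
eef_pos: [0.5118, 0.0662, 0.0148]
tool_rot: [0.085, 0.726, -0.676, 0.091]
wrist_force: [0.6, -0.1, 0.1]
width: 0.0504
```

>>> jog_arm --series '[[[-0.0012,0,0.005],[0,0,0],0.05],[[0.0077,-0.0007,0.002],[0,0,0],0.05],[[0.0077,-0.0007,0.002],[0,0,0],0.05],[[0.0048,-0.0004,0.0012],[0,0,0],0.05],[[0.0048,-0.0004,0.0012],[0,0,0],0.05],[[0.0048,-0.0004,0.0012],[0,0,0],0.05],[[0.0048,-0.0004,0.0012],[0,0,0],0.05],[[0.0048,-0.0004,0.0012],[0,0,0],0.05]]'

```text
t: 8.35
eef_pos: [0.5203, 0.0283, 0.0122]
tool_rot: [0.082, 0.727, -0.675, 0.092]
wrist_force: [-3.1, 10.7, 12.0]
width: 0.0498
```

```bash
python3 oct.py 3;python3 side.py 4 scene
```

```text
8.35 [0.5203 0.0283 0.0122] -85.8 [ 0.02 -0.24 -0.97] 0.049817435680330924 cam in tool [ 0.083 -0.001 -0.142]
pts 7405 circle [ 0.5246 -0.0144] 0.0538 rows 80 259 212 416
flat normal mod45 -12.4
scene 613 [ 0.476 -0.071 -0.008] [0.581 0.084 0.122]
   0.01 427 [ 0.533 -0.025  0.014] [ 0.476 -0.071] [0.581 0.084]
   0.03 81 [ 0.53  -0.021  0.025] [ 0.49  -0.067] [0.569 0.028]
   0.05 22 [ 0.528 -0.022  0.051] [ 0.515 -0.029] [ 0.536 -0.005]
   0.07 24 [ 0.526 -0.022  0.067] [ 0.513 -0.03 ] [ 0.535 -0.006]
   0.09 14 [ 0.528 -0.023  0.09 ] [ 0.521 -0.03 ] [ 0.535 -0.011]
   0.11 29 [ 0.531 -0.025  0.11 ] [ 0.517 -0.033] [ 0.539 -0.013]
  plate ((0.5286635160446167, -0.018443599343299866), 0.052977483719587326)
8.45 [0.5204 0.028  0.0125] [-1.58  5.33  7.64]
```

View pics/o3.png

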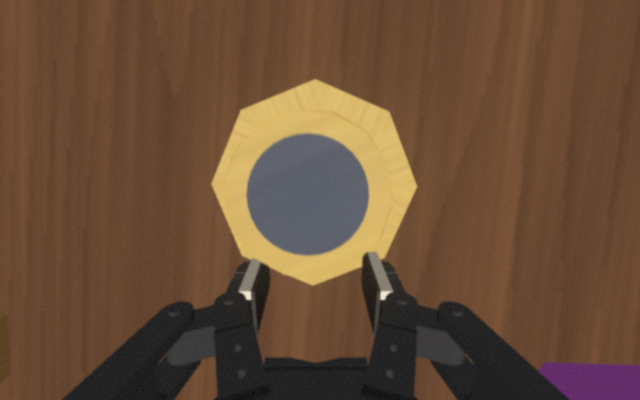

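The picture shows both fingers at (255,265) and (372,262) riding over the base's rim; the upward force of 12 N says the tips are too high (an open gripper's tips sit farther back). I lift, back off, lessen the tilt and go lower.

>>> jog_arm --series '[[[0.0015,0,-0.006],[0,0,0],0.05],[[-0.018,0.0015,-0.0045],[0,0,0],0.05],[[-0.018,0.0015,-0.0045],[0,-0.1,0],0.05],[[0,0,0],[0,0,0],0.05],[[-0.001,0,0.007],[0,0,0],0.05],[[-0.001,0,0.004],[0,0,0],0.05],[[0,0,0],[0,0,0],0.05]]'

```text
t: 9.15
eef_pos: [0.5117, 0.0627, 0.0033]
tool_rot: [0.053, 0.73, -0.679, 0.055]
wrist_force: [0.2, 0.4, -0.7]
width: 0.0497
```

```bash
python3 oct.py 4;python3 -c "
from cell import bot
s=bot.sense();print(s['wrist_force'])"
```

```text
9.15 [0.5117 0.0627 0.0033] -85.8 [ 0.01 -0.15 -0.99] 0.04973880971872209 cam in tool [ 0.083 -0.001 -0.142]
pts 19484 circle [ 0.5247 -0.0143] 0.0538 rows 22 227 184 417
flat normal mod45 -19.4
[ 1.38778004  0.36638673 -0.4215347 ]
```

>>> jog_arm --series '[[[0,0,0.003],[0,0,0],0.05],[[0.007,-0.0006,0.001],[0,0,0],0.05],[[0.005,-0.0004,0.0008],[0,0,0],0.05],[[0.005,-0.0004,0.0008],[0,0,0],0.05],[[0.005,-0.0004,0.0008],[0,0,0],0.05],[[0.005,-0.0004,0.0008],[0,0,0],0.05],[[0.005,-0.0004,0.0008],[0,0,0],0.05]]'

```text
t: 9.9
eef_pos: [0.5183, 0.0316, 0.0021]
tool_rot: [0.05, 0.731, -0.679, 0.055]
wrist_force: [0.7, 4.6, -0.2]
width: 0.0501
```

```bash
python3 oct.py 5;python3 -c "
from cell import bot
s=bot.sense();print(s['wrist_force'])"
```

```text
9.9 [0.5183 0.0316 0.0021] -85.8 [ 0.01 -0.15 -0.99] 0.05006197265963773 cam in tool [ 0.083 -0.001 -0.142]
pts 8613 circle [ 0.5224 -0.025 ] 0.0523 rows 45 189 205 426
flat normal mod45 -10.3
[ 1.04091547  2.49010918 -1.12718958]
```

Now it slides at about 4 N with no vertical force. I keep pushing.

>>> jog_arm --series '[[[0.0079,-0.0008,0.0012],[0,0,0],0.05],[[0.0099,-0.001,0.0015],[0,0,0],0.05],[[0.0099,-0.001,0.0015],[0,0,0],0.05],[[0.0099,-0.001,0.0015],[0,0,0],0.05],[[0.0099,-0.001,0.0015],[0,0,0],0.05],[[0.0099,-0.001,0.0015],[0,0,0],0.05],[[0.0099,-0.001,0.0015],[0,0,0],0.05],[[0.005,-0.0005,0.0008],[0,0,0],0.05]]'

```text
t: 10.75
eef_pos: [0.5305, -0.0413, 0.002]
tool_rot: [0.051, 0.73, -0.679, 0.055]
wrist_force: [-2.8, 7.0, 1.6]
width: 0.0501
```

```bash
python3 oct.py 6;python3 side.py 6 side scene
```

```text
10.75 [ 0.5305 -0.0413  0.002 ] -85.8 [ 0.01 -0.15 -0.99] 0.05006049892143126 cam in tool [ 0.083 -0.001 -0.142]
pts 8494 circle [ 0.5349 -0.0964] 0.0527 rows 45 184 203 426
flat normal mod45 -6.7
side 206 [ 0.489 -0.087 -0.002] [ 0.564 -0.007  0.091]
   0.01 165 [ 0.532 -0.057  0.013] [ 0.489 -0.087] [ 0.559 -0.03 ]
   0.03 19 [ 0.523 -0.059  0.026] [ 0.5  -0.08] [ 0.544 -0.024]
   0.05 7 [ 0.5   -0.023  0.049] [ 0.497 -0.027] [ 0.503 -0.019]
   0.07 9 [ 0.542 -0.022  0.069] [ 0.506 -0.036] [ 0.564 -0.01 ]
   0.09 3 [ 0.552 -0.008  0.086] [ 0.55  -0.011] [ 0.553 -0.007]
  plate ((0.5300396680831909, -0.05799392610788345), 0.03983517363667488)
scene 673 [ 0.486 -0.152 -0.005] [ 0.59  -0.003  0.126]
   0.01 473 [ 0.543 -0.104  0.014] [ 0.486 -0.152] [ 0.59  -0.014]
   0.03 82 [ 0.539 -0.103  0.025] [ 0.495 -0.144] [ 0.577 -0.055]
   0.05 21 [ 0.537 -0.101  0.051] [ 0.521 -0.108] [ 0.546 -0.088]
   0.07 29 [ 0.539 -0.102  0.067] [ 0.53  -0.113] [ 0.549 -0.088]
   0.09 16 [ 0.541 -0.103  0.092] [ 0.533 -0.112] [ 0.549 -0.091]
   0.11 29 [ 0.542 -0.105  0.109] [ 0.531 -0.112] [ 0.549 -0.091]
  plate ((0.5362950563430786, -0.09842175990343094), 0.05410514771938324)
10.9 [ 0.5304 -0.0417  0.002 ] [-0.26  1.04  0.36]
```

>>> jog_arm --series '[[[0.0079,-0.0008,0.0012],[0,0,0],0.05],[[0.0099,-0.001,0.0015],[0,0,0],0.05],[[0.0099,-0.001,0.0015],[0,0,0],0.05],[[0.0099,-0.001,0.0015],[0,0,0],0.05],[[0.0099,-0.001,0.0015],[0,0,0],0.05],[[0.0099,-0.001,0.0015],[0,0,0],0.05],[[0.0099,-0.001,0.0015],[0,0,0],0.05],[[0.005,-0.0005,0.0008],[0,0,0],0.05]]'

```text
t: 11.7
eef_pos: [0.5431, -0.1134, 0.0019]
tool_rot: [0.051, 0.73, -0.679, 0.055]
wrist_force: [-1.4, 7.3, 3.3]
width: 0.0499
```

```bash
python3 oct.py 7;python3 side.py 7 scene
```

```text
11.7 [ 0.5431 -0.1134  0.0019] -85.8 [ 0.01 -0.15 -0.99] 0.049879576797115445 cam in tool [ 0.083 -0.001 -0.142]
pts 8332 circle [ 0.5475 -0.1681] 0.0527 rows 46 184 203 426
flat normal mod45 -6.2
inlay ((0.5637432336807251, -0.2431979775428772), 0.07677990198135376) 22963 0 124 132 454
scene 705 [ 0.499 -0.225 -0.005] [ 0.604 -0.08   0.123]
   0.01 496 [ 0.556 -0.176  0.015] [ 0.499 -0.225] [ 0.604 -0.103]
   0.03 83 [ 0.553 -0.174  0.024] [ 0.51  -0.221] [ 0.6  -0.13]
   0.05 26 [ 0.551 -0.174  0.053] [ 0.536 -0.181] [ 0.558 -0.159]
   0.07 26 [ 0.551 -0.174  0.069] [ 0.541 -0.18 ] [ 0.559 -0.164]
   0.09 19 [ 0.552 -0.175  0.089] [ 0.542 -0.181] [ 0.559 -0.163]
   0.11 31 [ 0.554 -0.177  0.111] [ 0.538 -0.185] [ 0.562 -0.163]
  plate ((0.5455575585365295, -0.16953818500041962), 0.05609045922756195)
11.8 [ 0.5431 -0.1139  0.0019] [1.07 2.57 1.54]
```

>>> jog_arm --series '[[[0.0079,-0.0008,0.0012],[0,0,0],0.05],[[0.0099,-0.001,0.0015],[0,0,0],0.05],[[0.0099,-0.001,0.0015],[0,0,0],0.05],[[0.0099,-0.001,0.0015],[0,0,0],0.05],[[0.0099,-0.001,0.0015],[0,0,0],0.05],[[0.0099,-0.001,0.0015],[0,0,0],0.05],[[0.0099,-0.001,0.0015],[0,0,0],0.05],[[0.005,-0.0005,0.0008],[0,0,0],0.05]]'

```text
t: 12.6
eef_pos: [0.5556, -0.1857, 0.0018]
tool_rot: [0.051, 0.73, -0.679, 0.055]
wrist_force: [-2.0, 8.4, 4.7]
width: 0.0502
```

>>> jog_arm --series '[[[0.005,-0.0005,0.0008],[0,0,0],0.05],[[0.004,-0.0004,0.0006],[0,0,0],0.05],[[0,0,0],[0,0,0],0.05]]'

```text
t: 12.9
eef_pos: [0.5572, -0.1948, 0.0018]
tool_rot: [0.051, 0.73, -0.679, 0.055]
wrist_force: [-0.2, 5.4, 3.0]
width: 0.05
```

```bash
python3 oct.py 8;python3 side.py 8 scene
```

```text
12.9 [ 0.5572 -0.1948  0.0018] -85.8 [ 0.01 -0.15 -0.99] 0.04998871758738458 cam in tool [ 0.083 -0.001 -0.142]
pts 7912 circle [ 0.5615 -0.2511] 0.052 rows 46 182 205 425
flat normal mod45 -7.4
inlay ((0.5643503069877625, -0.2504357099533081), 0.07766608893871307) 23521 0 257 162 459
scene 734 [ 0.514 -0.303 -0.006] [ 0.615 -0.175  0.124]
   0.01 539 [ 0.57  -0.256  0.015] [ 0.514 -0.302] [ 0.615 -0.175]
   0.03 87 [ 0.567 -0.252  0.025] [ 0.522 -0.303] [ 0.612 -0.203]
   0.05 21 [ 0.565 -0.255  0.052] [ 0.556 -0.262] [ 0.574 -0.236]
   0.07 33 [ 0.565 -0.254  0.068] [ 0.551 -0.263] [ 0.573 -0.245]
   0.09 12 [ 0.569 -0.254  0.091] [ 0.561 -0.262] [ 0.575 -0.244]
   0.11 30 [ 0.569 -0.258  0.109] [ 0.558 -0.266] [ 0.576 -0.243]
  plate ((0.5660269260406494, -0.2507933974266052), 0.051767922937870026)
13.0 [ 0.5572 -0.1948  0.0018] [0.22 5.48 3.77]
```

Centred on the inlay within a few mm. I back off slowly and rise clear.

>>> jog_arm --series '[[[-0.005,0,-0.0008],[0,0,0],0.05],[[-0.015,0,-0.002],[0,0,0],0.05],[[-0.02,0,-0.003],[0,0,0],0.05],[[-0.03,0,-0.005],[0,0,0],0.05],[[0,0,-0.04],[0,0,0],0.05],[[0,0,-0.05],[0,0,0],0.05],[[0,0,-0.03],[0,0,0],0.05],[[0,0,0],[0,0,0],0.05]]'

```text
t: 13.8
eef_pos: [0.5529, -0.1055, 0.1262]
tool_rot: [0.048, 0.731, -0.679, 0.058]
wrist_force: [-0.4, -0.3, 0.2]
width: 0.0501
```

```bash
python3 oct.py 9;python3 side.py 9 scene side; python3 -c "
from cell import read_camera
import cv2
p,_=read_camera('scene');cv2.imwrite('pics/fin.png',p)"
```

```text
13.8 [ 0.5529 -0.1055  0.1262] -85.8 [ 0.02 -0.15 -0.99] 0.050079493392243025 cam in tool [ 0.083 -0.001 -0.142]
pts 8968 circle [ 0.5625 -0.2467] 0.0529 rows 0 118 255 380
flat normal mod45 14.5
inlay ((0.5640460252761841, -0.2500307261943817), 0.07775235921144485) 9232 0 143 230 404
scene 730 [ 0.514 -0.305 -0.005] [ 0.615 -0.173  0.122]
   0.01 528 [ 0.57  -0.256  0.015] [ 0.514 -0.305] [ 0.615 -0.186]
   0.03 92 [ 0.567 -0.259  0.025] [ 0.521 -0.299] [ 0.614 -0.215]
   0.05 26 [ 0.566 -0.255  0.052] [ 0.555 -0.262] [ 0.574 -0.241]
   0.07 29 [ 0.565 -0.254  0.069] [ 0.552 -0.26 ] [ 0.572 -0.24 ]
   0.09 13 [ 0.568 -0.254  0.09 ] [ 0.56  -0.259] [ 0.575 -0.244]
   0.11 29 [ 0.569 -0.258  0.109] [ 0.557 -0.265] [ 0.577 -0.244]
  plate ((0.5654470920562744, -0.25132158398628235), 0.0534805990755558)
side 459 [ 0.507 -0.293 -0.002] [ 0.605 -0.087  0.173]
   0.01 370 [ 0.553 -0.228  0.014] [ 0.507 -0.293] [ 0.605 -0.185]
   0.03 37 [ 0.566 -0.235  0.026] [ 0.545 -0.266] [ 0.591 -0.207]
   0.05 13 [ 0.562 -0.236  0.048] [ 0.557 -0.24 ] [ 0.566 -0.229]
   0.07 13 [ 0.562 -0.237  0.066] [ 0.558 -0.242] [ 0.567 -0.231]
  plate ((0.5564417839050293, -0.2395726889371872), 0.051146600395441055)
13.95 [ 0.5498 -0.1061  0.1192] [-0.45 -0.5  -1.17]
```

View pics/fin.png

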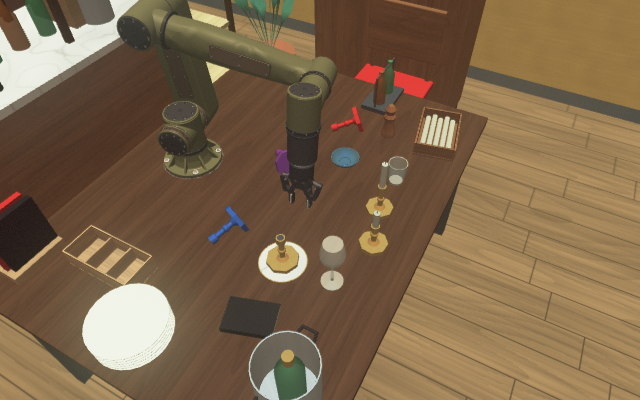

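The picture shows the candlestick standing in the middle of the inlay at (283,260), with the hand clear at (303,195) and everything else in place.

```bash
python3 -c "
from cell import job
print(job.close_job())"
```

```text
the job is handed in; nothing more can be done
None
```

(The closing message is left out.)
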